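# Fetch a tube from a tilt-out bin

### The job

Swing out the tilt bin that holds the orange-capped tube, guiding it slowly by its yellow fin all the way to its stop, take that tube out through the mouth and stand it upright in the steel tray, setting it down rather than dropping it. Then guide the empty bin slowly until it is fully shut; neither way may it fall or slam. Leave the other bin with its blue-capped tube shut, and do not disturb the things standing about.

Things in the scene. Friction and masses are not known exactly. Their poses are not given: they have to be found in the camera images.
- rack: grey rack with two tilt-out bins, fixed on the worktop, 115 deep (x), 236 wide (y), 174 mm high. Origin: centre of its underside; front faces -x (to the robot), +y is left, z up. The roof (z 168 to 174 mm, x -35 to +60 mm) covers the tubes while the bins are shut: a tube comes out only when its bin is tilted out.
- bin_left (a joint): tilt of the clear bin on the left of the rack, rad. 0 = shut, upright; 0.60 = fully out on its stop, leaning 34 deg to the rack's front (-x), mouth facing forward and up. Over-centre: its weight (0.25 kg) drops it shut below about 0.3 and fully open above about 0.4, fast and with a slam if let go on the way; it stays at either end. 2 N at the fin moves it.
- bin_right (a joint): tilt of the clear bin on the right of the rack, rad. 0 = shut, upright; 0.60 = fully out on its stop, leaning 34 deg to the rack's front (-x), mouth facing forward and up. Over-centre: its weight (0.25 kg) drops it shut below about 0.3 and fully open above about 0.4, fast and with a slam if let go on the way; it stays at either end. 2 N at the fin moves it.
- bin_left_hinge (a point): middle of the left bin's hinge line, at rack (-45, +57.5, 35) mm. Axes turn with the bin: z to its mouth, y along the hinge, x to its back. In them the bin is an open-topped box: inside x -6 to 42, y -50 to 50 mm, floor z 2, rims z 90, walls 3 to 4 mm. With the bin out, its tube leans on the front wall's inside, parallel to bin z, foot on the floor, cap 24 mm out of the mouth.
- bin_right_hinge (a point): the same for the right bin, at rack (x -45, y -57.5, z 35) mm
- bin_left_fin (a point): centre of the left bin's yellow pull fin, at bin (x -28, y 0, z 75) mm; it moves with the bin. The fin stands out from the front wall: 12 mm thick (bin y), 33 mm long (bin x -43 to -10), 30 mm high (bin z 60 to 90). Pinch it across its thickness, coming along the bin's z; moving it at about 0.03 m/s is slow enough.
- bin_right_fin (a point): the same for the right bin
- tube_orange_mid (a point): centre (half-way up) of the 50 ml tube with the orange screw cap, 34 mm in diameter (cap and barrel), 112 mm long, foot flat, 0.05 to 0.1 kg; z axis points to the cap. It starts standing in one of the two bins, 6 mm or less from the bin's mid-plane.
- tube_orange: the same orange-capped tube, origin at the centre of its foot
- tube_blue_mid (a point): centre of the like tube with the blue cap, which stands in the other bin and stays there; z axis to the cap
- tray_in (a point): centre of the inner floor, 4 mm above the bench, of the fixed steel tray, 110 x 110 mm outside, 102 x 102 mm inside, rim 14 mm above the bench
- stain_bottle: bystander: small bottle with black cap, 36 x 36 x 74 mm, origin under its centre
- film_box: bystander: white and orange carton, 44 x 124 x 45 mm, origin under its centre, long side along its y
- timer: bystander: white lab timer lying on its back, 62 x 66 x 18 mm, origin under its centre

How it is judged:
On the way, in this order (a step that is already met when the one before it is completed fails the run):
1. the bin that holds the orange-capped tube is tilted out to its stop (((y of tube_orange_mid in the frame of rack above 0 m and value of joint bin_left above 0.54 rad) or (y of tube_orange_mid in the frame of rack below 0 m and value of joint bin_right above 0.54 rad))), for 0.2 s.
2. the orange-capped tube is lifted out of the bin (height (world z) of tube_orange_mid above 0.15 m), for 0.1 s.
3. the orange-capped tube stands upright in the tray, released (horizontal distance between tube_orange_mid and tray_in below 0.048 m and angle between tube_orange_mid's own z axis and vertical below 0.1 rad and height (world z) of tube_orange_mid between 0.052 and 0.068 m and contact force between the fingers and tube_orange below 0.1 N), for 0.3 s.
At the end, for the whole second after the job is handed in: the orange-capped tube stands upright (within 0.1 rad) on the tray's floor, within 48 mm of its centre, released and at rest; both bins are shut (below 0.04 rad); the blue-capped tube still stands in its bin within 15 mm of where it was (all of step 3 and linear speed of tube_orange below 0.02 m/s and value of joint each of bin_left, bin_right below 0.04 rad and distance of tube_blue_mid from where it was at the start of the episode below 0.015 m and angle between tube_blue_mid's own z axis and vertical below 0.1 rad); the robot touches nothing.
It fails at once if the bin with the blue-capped tube is tilted out (over 0.15 rad) ((y of tube_blue_mid in the frame of rack above 0 m and value of joint bin_left above 0.15 rad) or (y of tube_blue_mid in the frame of rack below 0 m and value of joint bin_right above 0.15 rad)).
It fails at once if a bin falls or slams (swings out faster than 2 rad/s or shut faster than 2.4 rad/s) (velocity of joint any of bin_left, bin_right above 2 rad/s or velocity of joint any of bin_left, bin_right below -2.4 rad/s).
It fails at once if the orange-capped tube is dropped into the tray (out of the fingers over the tray with its foot more than 12 mm above the tray's floor) (horizontal distance between tube_orange_mid and tray_in below 0.06 m and height (world z) of tube_orange_mid above 0.072 m and contact force between the fingers and tube_orange below 0.1 N).
It fails at once if a bystander is moved by more than 30 mm (distance of any of stain_bottle, film_box, timer from where it was at the start of the episode above 0.03 m).
It also fails if it takes over 69 s, if anything falls off the work surface, if the arm or the gripper's body presses on something with over 40 N, if the wrist force passes 120 N, or if a joint passes its speed limit or range.

### The arm

A 6-joint arm with a two-finger parallel gripper is mounted at the origin on a cart in front of the work surface, level with it; the furniture and walls round the work are solid. World frame = base frame: x ahead of the robot, y to its left, z up, the work surface at z = 0. Lengths are in m, angles in rad, forces in N, time in s.
With the tool pointing down it reaches from about 0.3 to 0.875 m from the base axis. Payload 6.4 kg.
Tool frame: the origin (TCP) lies on the centre line of the jaws, within the pads' length; the fingertips stand 11 mm ahead of it and the grasp point (between the pads) lies 8 mm behind it (ctrl.tip_reach is the distance from the TCP to the fingertips, in m); z points along the fingers, y is the line along which they close (so a half turn about z gives the same grasp; the last joint's range is limited). The gripper opens to 85 mm and grips with 20 to 120 N. Pads are 22 mm wide; open, the fingers measure 114 mm over their backs; the gripper's body (76 mm by 85 mm) begins 54 mm behind the grasp point. The pads swing forward as they close: fully open they stand 13 mm farther back than shut.
Start: joints at [0.985, 0.181, 1.607, -0, 1.354, -0.206], TCP at [0.213, 0.534, 0.242] pointing down, gripper open.
Joint ranges: [-2.99, 2.99], [-0.89, 2.07], [0.3, 2.58], [-1.14, 4.28], [0, 2.63], [-3.12, 3.12]. Speed limits (rad/s): [2.57, 2.57, 3.01, 3.14, 3.14, 3.14].

### API

Orientations are given as a unit quaternion [x, y, z, w].
In Python, from bench import ctrl gives the robot as it stands.
- The arm moves only by the tool move_arm, never from a script. Its argument "series" is a list of rows, each a list of 6 numbers: the shift along the tool's x, y, z normalised to -1 to 1, where 1 is 0.12 m, then the turn, a rotation vector about the tool's x, y, z normalised to -1 to 1, where 1 is 0.15 rad. A call has 1 to 10 rows; each row shifts and turns the commanded pose from where the row before left it, along the tool's axes as they then stand; what a row does not reach is not made up. A row lasts 1/10 s, in which the tool goes at most 50 mm and 8.59 degrees, less where a joint would pass 70% of its speed; a pose out of reach is approached as far as the arm can. A call with a number of a shift or a turn outside -1 to 1 is refused whole. A call with a gripper value outside its range is refused whole. "gripper" is the finger opening in mm, from 0 to 85.4, set as the call begins (left out, the last holds). The fingers move at their own pace and stop on an object; "newtons" is the grip in N (left out, the last holds). Time passes only in rows, so rows that do not move let the fingers close. It gives the time, the measured TCP pose, the force, the opening and the grip force at its end, in the units of the state.
- ctrl.sense(): the state, without advancing time (a new reading comes with each control period).
- ctrl.snapshot(name): name is "scene" or "side" or "wrist"; returns the picture (400x640x3 uint8, red, green, blue); there is no depth.
- ctrl.camera_model(name): a dict with "fx", "fy", "cx", "cy" (pixels), "R" (3x3) and "t" (3): a world point X has camera coordinates R X + t; the wrist camera has in their place "hand_eye" (4x4, takes a point from camera to tool coordinates, whose origin is the TCP and whose axes are the flange's). Camera axes: x right, y down, z forward; pixel columns grow to the right and rows downward; lengths in m; the calibration is good to about 2 mm. A picture is of the moment at which its call begins: read the wrist's pose just before it. camera_model takes no time and is no camera call.
- ctrl.sign_off(): hands the job in; it is judged then, once.
Trained networks look in the newest picture that a camera, given by its name, has taken for a name from the list of things; names that differ only in an ending like _2 or _b are one class to them, and where a whole thing is asked for, a point or a joint stands for the part that bears it (a point fixed in the world has none). Each returns a list of dicts, best first, with "p" (0 to 1); they miss things now and then, are a little off and sometimes report something else, mostly with a low value. They report only what shows in the picture. A call takes as long as a camera call.
- ctrl.search_frame(camera, target): "location" ([row, column] in pixels, amid what is visible of it).
- ctrl.regions_of(camera, target): "pixels" (400x640 bool, what is visible of it) and "location" ([row, column] in pixels, amid what is visible of it).
- ctrl.landmark_of(camera, target): "location" ([row, column] in pixels: a listed point, or the origin of a listed thing).
The state is a dict: "t": time; "qpos": joint angles; "dq": joint speeds; "joint_torque": joint torques, N m; "tool_pos": TCP position; "ee_rot": TCP orientation; "contact_force": force on the tool from outside, world axes, zero at the start; "moment": the same for the moment, N m; "gripper_width": finger opening in m; "grasp_force": force on a finger pad.
Only numpy, scipy, OpenCV 4.12 (cv2) and the standard library are available. Lean on these libraries where they do the work, as an engineer would, in place of code of your own. Each camera call takes 0.05 s, during which the arm holds its last target. There are 200 camera calls.

## Working session

There is one attempt and no reset: what is moved stays moved. The work goes in short steps, Python scripts to look and compute and a tool call to move; the robot and the scene stay as the last step left them, time stands still between calls to the robot, and variables do not carry over. Pictures are saved under pics/ and viewed, at most 10 in all, crops included, and the job is handed in when it is done.

Besides the shell and the picture viewer there is one more tool, called after ">>>" in YAML: its name, and indented under it one key for each argument. move_arm: Moves the arm, as the interface text tells. Scaled input: -1 to 1 covers 0.12 m each way for a shift and 0.15 rad each way for a turn. Its arguments: {"type":"object","properties":{"series":{"type":"array"},"gripper":{"type":"number"},"newtons":{"type":"number"}},"required":["series"]}

```bash
mkdir -p pics; ls; python3 - <<'E'
from bench import ctrl
import cv2,numpy as np
s=ctrl.sense(); print(s['t'],s['tool_pos'],s['ee_rot'],s['gripper_width'])
ims=[]
for c in ['scene','side']:
    im=ctrl.snapshot(c); cv2.imwrite(f'pics/{c}0.png',im[:,:,::-1]); 
    m=ctrl.camera_model(c); R=np.array(m['R']);t=np.array(m['t']);print(c,m['fx'],m['fy'],m['cx'],m['cy'],(-R.T@t).round(3),R[2].round(2))
    for n in ['rack','bin_left_hinge','bin_right_hinge','bin_left_fin','bin_right_fin','tube_orange_mid','tube_blue_mid','tray_in','stain_bottle','film_box','timer']:
        print(c,n,[(np.round(d['location'],1).tolist(),round(d['p'],2)) for d in ctrl.landmark_of(c,n)[:2]])
print(ctrl.sense()['t'])
E
```

```text
pics
0.0 [0.21285977 0.5335947  0.2413925 ] [ 1.88768225e-01  9.82021296e-01 -7.83266999e-04 -3.44278644e-04] 0.08558102498890062
scene 464.6516106310023 464.6516106310023 314.5616100667301 203.94195652240157 [-0.357 -0.834  1.154] [ 0.53  0.52 -0.67]
scene rack [([205.3, 346.3], 0.93), ([269.4, 360.7], 0.59)]
scene bin_left_hinge [([194.9, 325.3], 0.87)]
scene bin_right_hinge [([208.2, 349.9], 0.72)]
scene bin_left_fin [([184.6, 317.7], 0.87)]
scene bin_right_fin [([200.9, 342.0], 0.88)]
scene tube_orange_mid [([182.0, 327.7], 0.7)]
scene tube_blue_mid [([196.0, 353.0], 0.67)]
scene tray_in [([187.2, 240.4], 0.87)]
scene stain_bottle [([270.7, 356.7], 0.5)]
scene film_box [([288.9, 403.0], 0.62)]
scene timer [([229.7, 273.7], 0.72)]
side 516.3734821556949 516.3734821556949 327.3901617711059 200.83961016718118 [ 0.145 -0.943  1.027] [ 0.27  0.68 -0.68]
side rack [([216.5, 371.0], 0.72)]
side bin_left_hinge [([199.1, 349.3], 0.62)]
side bin_right_hinge [([227.9, 365.6], 0.95)]
side bin_left_fin [([179.6, 339.5], 0.62)]
side bin_right_fin [([210.6, 353.3], 0.63)]
side tube_orange_mid [([183.1, 349.5], 0.57)]
side tube_blue_mid [([304.4, 336.1], 0.47), ([209.4, 370.0], 0.45)]
side tray_in [([163.7, 265.6], 0.89), ([211.9, 370.6], 0.53)]
side stain_bottle [([304.4, 337.8], 0.71)]
side film_box [([346.1, 367.9], 0.76)]
side timer [([217.5, 265.6], 0.67)]
1.2
```

```bash
cat > h.py <<'E'
import numpy as np,cv2
from bench import ctrl
from scipy.optimize import least_squares
from scipy.spatial.transform import Rotation as Ro
def cam(c):
    m=ctrl.camera_model(c);K=np.array([[m['fx'],0,m['cx']],[0,m['fy'],m['cy']],[0,0,1]])
    if 'R' in m: return K,np.array(m['R']),np.array(m['t'])
    s=ctrl.sense();T=np.eye(4);T[:3,:3]=Ro.from_quat(s['ee_rot']).as_matrix();T[:3,3]=s['tool_pos']
    W=np.linalg.inv(T@np.array(m['hand_eye']));return K,W[:3,:3],W[:3,3]
def proj(C,X):
    K,R,t=C;p=K@(R@np.asarray(X)+t);return np.array([p[1]/p[2],p[0]/p[2]])
def onz(C,rc,z):
    K,R,t=C;d=R.T@np.linalg.solve(K,[rc[1],rc[0],1]);o=-R.T@t;return o+d*(z-o[2])/d[2]
def rackpt(p,q):
    a=p[2];c,s=np.cos(a),np.sin(a);return np.array([p[0]+c*q[0]-s*q[1],p[1]+s*q[0]+c*q[1],q[2]])
E
python3 - <<'E'
from h import *
S,D=cam('scene'),cam('side')
o=[(S,(205.3,346.3),(0,0,0)),(S,(194.9,325.3),(-.045,.0575,.035)),(S,(208.2,349.9),(-.045,-.0575,.035)),(S,(184.6,317.7),(-.073,.0575,.11)),(S,(200.9,342),(-.073,-.0575,.11)),
(D,(216.5,371),(0,0,0)),(D,(199.1,349.3),(-.045,.0575,.035)),(D,(227.9,365.6),(-.045,-.0575,.035)),(D,(179.6,339.5),(-.073,.0575,.11)),(D,(210.6,353.3),(-.073,-.0575,.11))]
f=lambda p:np.concatenate([proj(C,rackpt(p,q))-rc for C,rc,q in o])
best=min((least_squares(f,[.5,.1,a],loss='soft_l1') for a in (-1,0,1)),key=lambda r:r.cost)
print(best.x,best.fun.reshape(-1,2).round(1).tolist())
for n,z,a,b in [('tray',.004,(187.2,240.4),(163.7,265.6)),('bottle',0,(270.7,356.7),(304.4,337.8)),('box',0,(288.9,403),(346.1,367.9)),('timer',0,(229.7,273.7),(217.5,265.6)),('tubeO',.095,(182,327.7),(183.1,349.5)),('tubeB',.095,(196,353),(209.4,370))]:
    print(n,onz(S,a,z).round(3),onz(D,b,z).round(3))
a=cv2.imread('pics/scene0.png')[120:340,180:460];b=cv2.imread('pics/side0.png')[100:400,220:480]
cv2.imwrite('pics/c0.png',np.hstack([cv2.resize(a,(400,314)),cv2.resize(b[:204],(400,314))]))
E
```

```text
[ 0.63412744 -0.02216248 -0.06347507] [[-1.3, -1.1], [0.0, 0.4], [2.2, -1.7], [-2.1, 2.4], [-2.8, 1.2], [2.1, -0.5], [0.7, -0.5], [-0.5, -2.3], [2.1, 0.3], [-1.2, 1.1]]
tray [0.428 0.334 0.004] [0.429 0.322 0.004]
bottle [ 0.419 -0.258  0.   ] [ 0.437 -0.259  0.   ]
box [ 0.461 -0.408  0.   ] [ 0.456 -0.389  0.   ]
timer [0.362 0.073 0.   ] [0.361 0.093 0.   ]
tubeO [0.599 0.034 0.095] [0.594 0.04  0.095]
tubeB [ 0.602 -0.082  0.095] [ 0.602 -0.076  0.095]
```

View pics/c0.png

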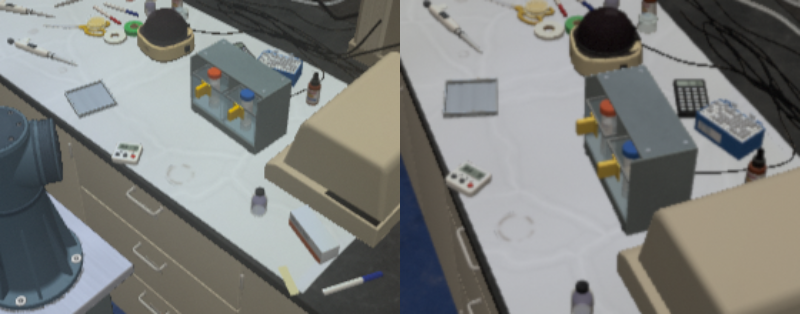

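View pics/side0.png

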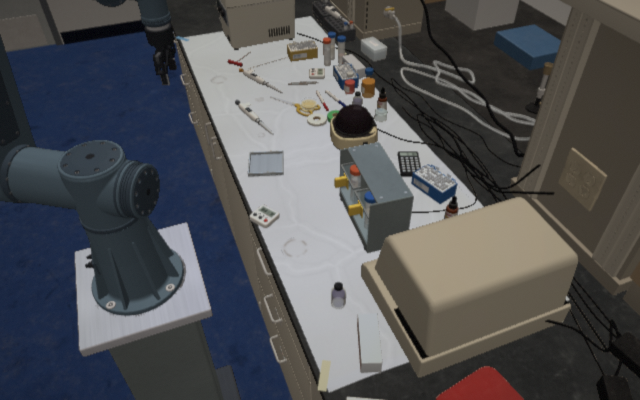

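The scene view shows the rack with the orange cap in its left compartment and blue in its right one. In the side view, orange is at about (170,355), blue at (197,370), the left fin at (183,340) and the tray at (163,266). Next I move above the left fin for a wrist look.

```bash
cat >> h.py <<'E'
def T(pos,x,y):
    M=np.eye(4);x=np.array(x,float);z=np.cross(x,y);M[:3,0],M[:3,1],M[:3,2]=x,y,z;M[:3,3]=pos;return M
def now():
    s=ctrl.sense();M=np.eye(4);M[:3,:3]=Ro.from_quat(s['ee_rot']).as_matrix();M[:3,3]=s['tool_pos'];return M
def bintool(p,th,xb,zb,yb=0,hy=.0575):
    "tool pose (TCP at bin xb,yb,zb; z along -bin z, y along bin y), bin tilt th"
    a=p[2];ex=np.array([np.cos(a),np.sin(a),0]);ey=np.array([-np.sin(a),np.cos(a),0]);ez=np.array([0,0,1.])
    bx=np.cos(th)*ex+np.sin(th)*ez;bz=-np.sin(th)*ex+np.cos(th)*ez
    return T(rackpt(p,(-.045,hy,.035))+xb*bx+yb*ey+zb*bz,-bx,ey)
def rows(goals,A=None,step=.04,dec=2):
    "goals: list of (4x4, n or None)"
    A=now() if A is None else A.copy();out=[]
    for G,n in goals:
        w=Ro.from_matrix(A[:3,:3].T@G[:3,:3]).as_rotvec();d=np.linalg.norm(G[:3,3]-A[:3,3])
        n=n or max(1,int(np.ceil(max(d/step,np.linalg.norm(w)/.12))))
        A0=A.copy()
        for i in range(1,n+1):
            B=np.eye(4);B[:3,3]=A0[:3,3]+(G[:3,3]-A0[:3,3])*i/n;B[:3,:3]=A0[:3,:3]@Ro.from_rotvec(w*i/n).as_matrix()
            r=np.concatenate([A[:3,:3].T@(B[:3,3]-A[:3,3])/.12,Ro.from_matrix(A[:3,:3].T@B[:3,:3]).as_rotvec()/.15]).round(dec)
            out.append(r.tolist());A[:3,3]+=A[:3,:3]@r[:3]*.12;A[:3,:3]=A[:3,:3]@Ro.from_rotvec(r[3:]*.15).as_matrix()
    for i in range(0,len(out),10): print(str(out[i:i+10]).replace('-0.0,','0,').replace('0.0,','0,').replace(' ',''))
    return A
E
python3 - <<'E'
from h import *
p=[.634,-.022,-.063]
m=ctrl.camera_model('wrist');print(np.array(m['hand_eye']).round(3).tolist(),m['fx'])
G=bintool(p,0,-.075,.235);print(G.round(3).tolist())
rows([(G,None)])
E
```

```text
[[0.001, -0.945, -0.328, 0.085], [1.0, 0.001, 0.0, -0.001], [-0.0, -0.328, 0.945, -0.131], [0.0, 0.0, 0.0, 1.0]] 309.72110260019474
[[-0.998, 0.063, 0.0, 0.518], [0.063, 0.998, 0.0, 0.043], [-0.0, 0.0, -1.0, 0.27], [0.0, 0.0, 0.0, 1.0]]
[[-0.26,-0.19,-0.02,0,0,-0.14],[-0.25,-0.2,-0.01,0,0,-0.14],[-0.25,-0.2,-0.02,0,0,-0.14],[-0.25,-0.2,-0.01,0,0,-0.14],[-0.24,-0.22,-0.02,0,0,-0.14],[-0.24,-0.21,-0.01,0,0,-0.14],[-0.23,-0.22,-0.02,0,0,-0.15],[-0.23,-0.23,-0.01,0,0,-0.14],[-0.22,-0.23,-0.02,0,0,-0.14],[-0.22,-0.24,-0.01,0,0,-0.14]]
[[-0.21,-0.24,-0.02,0,0,-0.14],[-0.21,-0.24,-0.01,0,0,-0.14],[-0.2,-0.25,-0.02,0,0,-0.14],[-0.2,-0.26,-0.02,0,0,-0.14],[-0.19,-0.25,-0.01,0,0,-0.14]]
```

>>> move_arm:
  series:
    - [-0.26,-0.19,-0.02,0,0,-0.14]
    - [-0.25,-0.2,-0.01,0,0,-0.14]
    - [-0.25,-0.2,-0.02,0,0,-0.14]
    - [-0.25,-0.2,-0.01,0,0,-0.14]
    - [-0.24,-0.22,-0.02,0,0,-0.14]
    - [-0.24,-0.21,-0.01,0,0,-0.14]
    - [-0.23,-0.22,-0.02,0,0,-0.15]
    - [-0.23,-0.23,-0.01,0,0,-0.14]
    - [-0.22,-0.23,-0.02,0,0,-0.14]
    - [-0.22,-0.24,-0.01,0,0,-0.14]

```text
t: 2.2
tool_pos: [0.4174, 0.2051, 0.2608]
ee_rot: [0.084, 0.997, 0.0, 0.0]
contact_force: [0.2, 0.6, 0.5]
gripper_width: 0.0851
grasp_force: 0.0
```

>>> move_arm:
  series:
    - [-0.21,-0.24,-0.02,0,0,-0.14]
    - [-0.21,-0.24,-0.01,0,0,-0.14]
    - [-0.2,-0.25,-0.02,0,0,-0.14]
    - [-0.2,-0.26,-0.02,0,0,-0.14]
    - [-0.19,-0.25,-0.01,0,0,-0.14]
    - [0,0,0,0,0,0]
    - [0,0,0,0,0,0]

```text
t: 2.9
tool_pos: [0.5182, 0.043, 0.2696]
ee_rot: [0.033, 0.999, 0.0, -0.0]
contact_force: [-1.0, 0.0, -0.6]
gripper_width: 0.0852
grasp_force: 0.0
```

```bash
python3 - <<'E'
from h import *
C=cam('wrist');print(now().round(4).tolist())
im=ctrl.snapshot('wrist');cv2.imwrite('pics/w1.png',im[:,:,::-1])
p=[.634,-.022,-.063]
P={'rack':(0,0,0),'bin_left_hinge':(-.045,.0575,.035),'bin_right_hinge':(-.045,-.0575,.035),'bin_left_fin':(-.073,.0575,.11),'bin_right_fin':(-.073,-.0575,.11)}
o=[]
for n,q in P.items():
    for d in ctrl.landmark_of('wrist',n)[:1]:
        print(n,np.round(d['location'],1),round(d['p'],2),'pred',proj(C,rackpt(p,q)).round(1)); o.append((d['location'],q))
for n in ['tube_orange_mid','tube_blue_mid']:
    for d in ctrl.landmark_of('wrist',n)[:1]: print(n,np.round(d['location'],1),d['p'],onz(C,d['location'],.095).round(4))
r=least_squares(lambda p:np.concatenate([proj(C,rackpt(p,q))-rc for rc,q in o]),p,loss='soft_l1');print(r.x,r.fun.round(1))
E
```

```text
[[-0.9979, 0.0653, -0.0007, 0.5182], [0.0653, 0.9979, 0.0005, 0.043], [0.0008, 0.0004, -1.0, 0.2696], [0.0, 0.0, 0.0, 1.0]]
rack [246.2 280.4] 0.94 pred [246.5 281.9]
bin_left_hinge [225.4 314. ] 0.63 pred [227.4 321.9]
bin_right_hinge [226.1 227.6] 0.96 pred [227.6 232.3]
bin_left_fin [232.2 317.3] 0.92 pred [231.7 322. ]
bin_right_fin [230.7 205.4] 0.93 pred [231.9 209.9]
tube_orange_mid [260.8 320.4] 0.96 [0.6068 0.0355 0.095 ]
tube_blue_mid [258.8 220.1] 0.75 [ 0.5971 -0.0757  0.095 ]
[ 0.63266895 -0.02739674 -0.07048251] [-0.3 -2.3  1.6  3.9  0.5  0.6 -1.  -0.1 -0.1 -0.5]
```

View pics/w1.png

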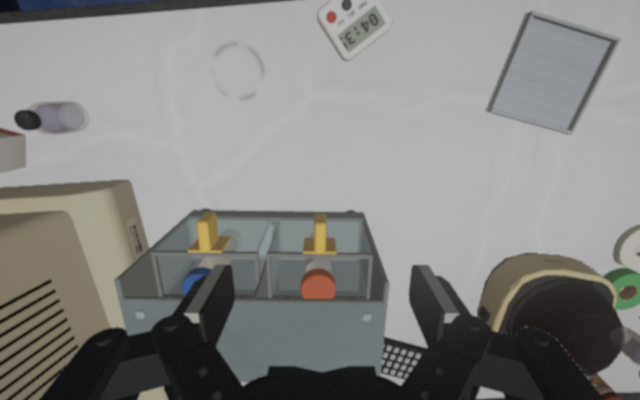

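The wrist view shows the orange cap at (285,318) behind the left fin at (230,321), and the blue cap at (282,197) behind the right fin at (232,207). The tray is upper right. I'll refine the rack pose with the yellow fin pixels and roof corners.

```bash
python3 - <<'E'
from h import *
C=cam('wrist')
im=cv2.imread('pics/w1.png');h=cv2.cvtColor(im,cv2.COLOR_BGR2HSV)
m=cv2.inRange(h,(18,120,120),(32,255,255));m[:205]=0;m[255:]=0
for r in range(208,256,4):
    c=np.where(m[r]>0)[0]; print(r,[(int(g[0]),int(g[-1])) for g in np.split(c,np.where(np.diff(c)>3)[0]+1) if len(g)])
for p in ([.634,-.022,-.063],[.6327,-.0274,-.0705]):
  for q in [(-.088,.0635,.125),(-.088,.0515,.125),(-.055,.0635,.125),(-.055,.0515,.125),(-.088,-.0515,.125),(-.088,-.0635,.125),(-.055,-.0515,.125),(-.055,-.0635,.125),(-.035,.118,.174),(-.035,-.118,.174)]: print(q,proj(C,rackpt(p,q)).round(1),end=' ')
  print()
cv2.imwrite('pics/w1c.png',cv2.resize(im[195:320,110:400],None,fx=2.7,fy=2.7,interpolation=cv2.INTER_CUBIC))
E
```

```text
208 []
212 []
216 [(213, 213)]
220 [(201, 203), (208, 214)]
224 [(197, 215), (315, 324)]
228 [(198, 215), (315, 324)]
232 [(198, 216), (315, 324)]
236 [(199, 216), (315, 324)]
240 [(198, 217), (314, 326)]
244 [(198, 214), (314, 326)]
248 [(198, 211), (222, 222), (314, 326)]
252 [(304, 335)]
(-0.088, 0.0635, 0.125) [223.9 327. ] (-0.088, 0.0515, 0.125) [223.9 314.5] (-0.055, 0.0635, 0.125) [254.3 326.7] (-0.055, 0.0515, 0.125) [254.3 314.7] (-0.088, -0.0515, 0.125) [223.7 207.8] (-0.088, -0.0635, 0.125) [223.7 195.3] (-0.055, -0.0515, 0.125) [254.2 211.7] (-0.055, -0.0635, 0.125) [254.1 199.7] (-0.035, 0.118, 0.174) [302.1 390. ] (-0.035, -0.118, 0.174) [301.7 119.2] 
(-0.088, 0.0635, 0.125) [223.4 322. ] (-0.088, 0.0515, 0.125) [223.3 309.5] (-0.055, 0.0635, 0.125) [253.9 321.7] (-0.055, 0.0515, 0.125) [253.8 309.7] (-0.088, -0.0515, 0.125) [222.4 202.6] (-0.088, -0.0635, 0.125) [222.3 190.2] (-0.055, -0.0515, 0.125) [253.  206.5] (-0.055, -0.0635, 0.125) [252.9 194.4] (-0.035, 0.118, 0.174) [302. 384.] (-0.035, -0.118, 0.174) [299.9 112.8]
```

View pics/w1c.png

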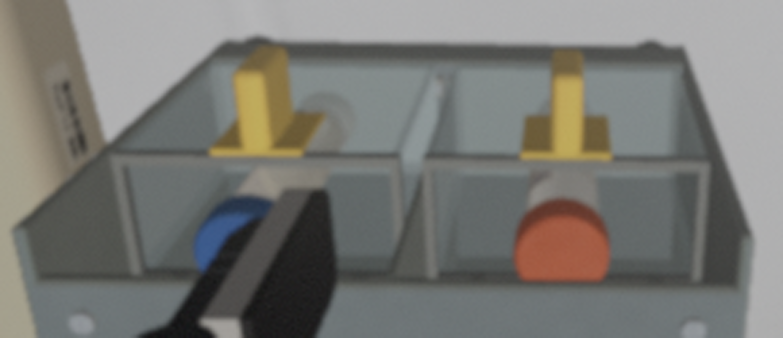

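The fin pixel edges (columns 314–326 and 199–212) match the first rack pose estimate to within about 1 px, so I'll use that one.

```bash
python3 - <<'E'
from h import *
p=[.634,-.022,-.063]
A=rows([(bintool(p,0,-.036,.235),3),(bintool(p,0,-.036,.075),7)]);print(A.round(4).tolist())
# opening, 20 rows to 0.6(+.0)
print('open');G=[(bintool(p,th,-.036,.075),1) for th in np.arange(1,19)*.62/18]
rows(G,A=bintool(p,0,-.036,.075),dec=3)
E
```

```text
[[-0.11,0,0,0,0,0.0],[-0.11,-0.01,0,0,0,0.0],[-0.1,0,0,0,0,0.01],[0,0,0.19,0,0,-0.0],[0,0,0.19,0,0,-0.0],[0,0,0.19,0,0,-0.0],[0,0,0.19,0,0,-0.0],[0,0,0.19,0,0,-0.0],[0,0,0.19,0,0,-0.0],[0,0,0.19,0,0,-0.0]]
[[-0.998, 0.0635, 0.0003, 0.5563], [0.0635, 0.998, -0.0, 0.0406], [-0.0003, -0.0, -1.0, 0.1105], [0.0, 0.0, 0.0, 1.0]]
open
[[0.021,0,0.011,0,-0.23,0.0],[0.022,0,0.01,0,-0.229,-0.0],[0.021,0,0.011,0,-0.23,-0.0],[0.021,0,0.011,0,-0.23,0.0],[0.022,0,0.01,0,-0.229,0.0],[0.021,0,0.011,0,-0.23,-0.0],[0.021,0,0.011,0,-0.229,-0.0],[0.022,0,0.011,0,-0.23,-0.0],[0.021,0,0.01,0,-0.23,-0.0],[0.021,0,0.011,0,-0.229,-0.0]]
[[0.022,0,0.011,0,-0.23,-0.0],[0.021,0,0.01,0,-0.23,-0.0],[0.022,0,0.011,0,-0.229,-0.0],[0.021,0,0.011,0,-0.23,0.0],[0.021,0,0.011,0,-0.229,-0.0],[0.022,0,0.01,0,-0.23,-0.0],[0.021,0,0.011,0,-0.23,-0.0],[0.021,0,0.011,0,-0.229,-0.0]]
```

>>> move_arm:
  series:
    - [-0.11,0,0,0,0,0]
    - [-0.11,-0.01,0,0,0,0]
    - [-0.1,0,0,0,0,0.01]
    - [0,0,0.19,0,0,0]
    - [0,0,0.19,0,0,0]
    - [0,0,0.19,0,0,0]
    - [0,0,0.19,0,0,0]
    - [0,0,0.19,0,0,0]
    - [0,0,0.19,0,0,0]
    - [0,0,0.15,0,0,0]
  gripper: 45

```text
t: 4.3
tool_pos: [0.556, 0.0401, 0.1136]
ee_rot: [0.032, 0.999, 0.0, -0.001]
contact_force: [0.3, -0.1, 0.5]
gripper_width: 0.045
grasp_force: 0.0
```

```bash
python3 - <<'E'
from h import *
s=ctrl.sense();print(s['tool_pos'],s['contact_force'],s['gripper_width'])
im=ctrl.snapshot('wrist')
cv2.imwrite('pics/w2.png',im[:,:,::-1])
E
```

```text
[0.55603814 0.04010239 0.11359604] [ 0.33566145 -0.09086134  0.47720945] 0.04502623283151742
```

View pics/w2.png

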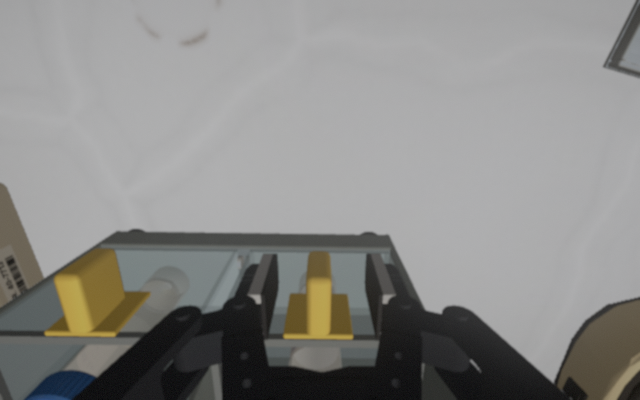

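The left fin (319,295) sits midway between the pads at columns 268 and 372, and nothing is in contact. I'll close on it.

>>> move_arm:
  series:
    - [0,0,0.02,0,0,0]
    - [0,0,0,0,0,0]
    - [0,0,0,0,0,0]
    - [0,0,0,0,0,0]
    - [0,0,0,0,0,0]
    - [0,0,0,0,0,0]
  gripper: 0
  newtons: 25

```text
t: 4.95
tool_pos: [0.557, 0.0387, 0.1136]
ee_rot: [0.033, 0.999, -0.001, 0.001]
contact_force: [-0.1, -4.4, -2.6]
gripper_width: 0.0114
grasp_force: 29.7
```

>>> move_arm:
  series:
    - [0.021,0,0.011,0,-0.23,0]
    - [0.022,0,0.01,0,-0.23,0]
    - [0.021,0,0.011,0,-0.23,0]
    - [0.021,0,0.011,0,-0.23,0]
    - [0.022,0,0.01,0,-0.23,0]

```text
t: 5.45
tool_pos: [0.5443, 0.0397, 0.1064]
ee_rot: [0.033, 0.996, -0.003, 0.087]
contact_force: [0.3, -4.8, -3.6]
gripper_width: 0.0115
grasp_force: 29.5
```

>>> move_arm:
  series:
    - [0.021,0,0.011,0,-0.23,0]
    - [0.022,0,0.011,0,-0.23,0]
    - [0.022,0,0.01,0,-0.23,0]
    - [0.021,0,0.011,0,-0.23,0]
    - [0.021,0,0.011,0,-0.23,0]
    - [0.022,0,0.01,0,-0.23,0]
    - [0.021,0,0.011,0,-0.23,0]
    - [0.022,0,0.011,0,-0.23,0]

```text
t: 6.25
tool_pos: [0.5268, 0.0411, 0.0904]
ee_rot: [0.032, 0.974, -0.008, 0.222]
contact_force: [-9.3, -5.1, 6.4]
gripper_width: 0.0116
grasp_force: 31.3
```

>>> move_arm:
  series:
    - [0.021,0,0.011,0,-0.23,0]
    - [0.021,0,0.011,0,-0.23,0]
    - [0.022,0,0.01,0,-0.23,0]
    - [0.021,0,0.011,0,-0.23,0]
    - [0,0,0,0,0,0]
    - [0,0,0,0,0,0]
    - [0,0,0,0,0,0]

```text
t: 6.95
tool_pos: [0.5197, 0.0418, 0.0804]
ee_rot: [0.031, 0.957, -0.009, 0.288]
contact_force: [-21.6, -8.5, 13.8]
gripper_width: 0.0115
grasp_force: 33.2
```

>>> move_arm:
  series:
    - [0,0,-0.02,0,0,0]
    - [0,0,0,0,0,0]

```text
t: 7.15
tool_pos: [0.5211, 0.0415, 0.0839]
ee_rot: [0.032, 0.956, -0.01, 0.29]
contact_force: [4.5, -4.1, -6.7]
gripper_width: 0.0111
grasp_force: 28.3
```

```bash
python3 - <<'E'
from h import *
print(now().round(4).tolist(),ctrl.sense()['contact_force'])
for c in ['scene','side']:
    ctrl.snapshot(c);C=cam(c)
    for n in ['tube_orange_mid','bin_left_fin']:
        print(c,n,[np.round(d['location'],1).tolist()+[round(d['p'],2)] for d in ctrl.landmark_of(c,n)[:2]])
    p=[.634,-.022,-.063]
    for th in (.5,.55,.6): print(proj(C,bintool(p,th,.011,.058)[:3,3]).round(1),proj(C,bintool(p,th,-.028,.075)[:3,3]).round(1))
E
```

```text
[[-0.8293, 0.0659, 0.5549, 0.5211], [0.0547, 0.9978, -0.0367, 0.0415], [-0.5561, -0.0001, -0.8311, 0.0839], [0.0, 0.0, 0.0, 1.0]] [ 4.48166054 -4.09627092 -6.66023594]
scene tube_orange_mid [[185.9, 320.5, 0.45]]
scene bin_left_fin [[192.1, 313.9, 0.89], [209.4, 346.0, 0.34]]
[185.3 322. ] [191.5 313.3]
[185.9 321.5] [192.4 312.8]
[186.5 320.9] [193.4 312.3]
side tube_orange_mid [[187.3, 339.2, 0.69]]
side bin_left_fin [[185.6, 326.9, 0.91]]
[186.1 343. ] [190.4 328.4]
[186.6 342.1] [191.4 327.5]
[187.1 341.1] [192.5 326.7]
```

>>> move_arm:
  series:
    - [0,0,0,0,0,0]
    - [0,0,0,0,0,0]
    - [0,0,0,0,0,0]
    - [0,0,-0.2,0,0,0]
    - [0,0,-0.3,0,0,0]
    - [0,0,-0.3,0,0,0]
    - [0,0,-0.3,0,0,0]
    - [0,0,0,0,0,0]
    - [0,0,0,0,0,0]
  gripper: 40

```text
t: 8.35
tool_pos: [0.4474, 0.0469, 0.194]
ee_rot: [0.031, 0.956, -0.01, 0.291]
contact_force: [0.1, -0.5, -0.8]
gripper_width: 0.0402
grasp_force: 0.0
```

```bash
python3 - <<'E'
from h import *
M=now();print(M.round(4).tolist(),ctrl.sense()['contact_force'])
im=ctrl.snapshot('wrist');cv2.imwrite('pics/w3.png',im[:,:,::-1]);C=cam('wrist')
p=[.634,-.022,-.063]
for n in ['tube_orange_mid','bin_left_fin','bin_left_hinge']:
    print(n,[np.round(d['location'],1).tolist()+[round(d['p'],2)] for d in ctrl.landmark_of('wrist',n)[:2]])
for th in (.55,.6): print([proj(C,bintool(p,th,a,b)[:3,3]).round(1) for a,b in [(.011,.058),(-.028,.075),(0,0)]],'cap top edges',[proj(C,bintool(p,th,.011+dx,.114,dy)[:3,3]).round(1).tolist() for dx,dy in [(.017,0),(-.017,0),(0,.017),(0,-.017)]])
h=cv2.cvtColor(im,cv2.COLOR_RGB2HSV);m=cv2.inRange(h,(3,120,100),(13,255,255));m[:120]=0
n,l,st,ce=cv2.connectedComponentsWithStats(m);i=1+st[1:,4].argmax();print('orange',st[i],ce[i])
m=cv2.inRange(h,(18,120,100),(32,255,255));n,l,st,ce=cv2.connectedComponentsWithStats(m);print('yellow',[(st[j].tolist()) for j in range(1,n) if st[j,4]>60])
E
```

```text
[[-0.8287, 0.0644, 0.556, 0.4474], [0.0531, 0.9979, -0.0365, 0.0469], [-0.5572, -0.0007, -0.8304, 0.194], [0.0, 0.0, 0.0, 1.0]] [ 0.10258811 -0.4870512  -0.78462301]
tube_orange_mid [[234.0, 319.8, 0.88]]
bin_left_fin [[199.2, 321.6, 0.7]]
bin_left_hinge [[200.0, 321.2, 0.61]]
[array([234.9, 322.5]), array([205.3, 322.6]), array([203.9, 322.4])] cap top edges [[282.3, 322.7], [247.7, 322.7], [265.4, 342.9], [265.4, 302.6]]
[array([232.6, 322.5]), array([201. , 322.6]), array([203.9, 322.4])] cap top edges [[277.6, 322.7], [241.3, 322.7], [259.8, 343.1], [259.8, 302.4]]
orange [ 300  232   39   41 1269] [318.90149724 252.21749409]
yellow [[303, 186, 36, 36, 563], [184, 226, 40, 41, 1160]]
```

View pics/w3.png

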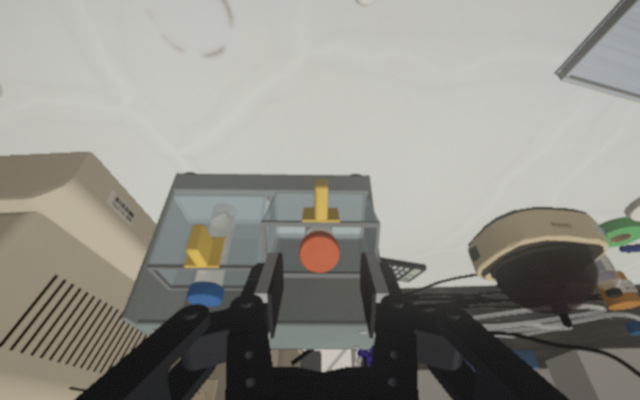

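The bin is out on its stop. The orange cap centre is at (254,319), between the jaws and about 3 px left of where I predicted it. I'll go over the tube with a y offset of −3 mm.

```bash
python3 - <<'E'
from h import *
p=[.634,-.022,-.063]
A=rows([(bintool(p,.6,.009,.175,-.003),4),(bintool(p,.6,.009,.125,-.003),3)]);print(A.round(4).tolist())
rows([(bintool(p,.6,.009,.093,-.003),3)],A=A)
E
```

```text
[[-0.09,-0.01,0.07,0,-0.03,-0.0],[-0.09,0,0.08,0,-0.03,-0.01],[-0.09,-0.01,0.07,0,-0.03,0.0],[-0.09,0,0.08,0,-0.03,-0.0],[0,0,0.14,0,0,-0.0],[0,0,0.14,0,0,-0.0],[0,0,0.13,0,0,-0.0]]
[[-0.8234, 0.0635, 0.5639, 0.5295], [0.0523, 0.998, -0.036, 0.0394], [-0.5651, -0.0002, -0.825, 0.1437], [0.0, 0.0, 0.0, 1.0]]
[[0,0,0.09,0,0,-0.0],[0,0,0.09,0,0,-0.0],[0,0,0.09,0,0,-0.0]]
```

>>> move_arm:
  series:
    - [-0.09,-0.01,0.07,0,-0.03,0]
    - [-0.09,0,0.08,0,-0.03,-0.01]
    - [-0.09,-0.01,0.07,0,-0.03,0]
    - [-0.09,0,0.08,0,-0.03,0]
    - [0,0,0.14,0,0,0]
    - [0,0,0.14,0,0,0]
    - [0,0,0.13,0,0,0]
    - [0,0,0,0,0,0]
    - [0,0,0,0,0,0]
  gripper: 50

```text
t: 9.45
tool_pos: [0.5294, 0.0394, 0.1441]
ee_rot: [0.03, 0.955, -0.009, 0.295]
contact_force: [0.2, 0.0, 0.1]
gripper_width: 0.0503
grasp_force: 0.0
```

```bash
python3 - <<'E'
from h import *
M=now();print(M.round(4).tolist(),ctrl.sense()['contact_force'],ctrl.sense()['gripper_width'])
im=ctrl.snapshot('wrist');cv2.imwrite('pics/w4.png',im[:,:,::-1])
E
```

```text
[[-0.8236, 0.0634, 0.5637, 0.5294], [0.0522, 0.998, -0.036, 0.0394], [-0.5648, -0.0003, -0.8252, 0.1441], [0.0, 0.0, 0.0, 1.0]] [0.17907489 0.03168198 0.0731457 ] 0.05034000643338238
```

View pics/w4.png

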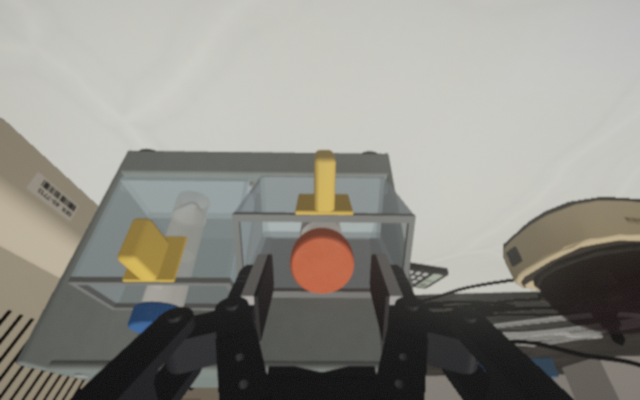

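The cap (260,322) is centred between the jaws at columns 265 and 380, and it sits about 2 mm toward tool +x. I'll descend 32 mm and grip.

>>> move_arm:
  series:
    - [0.015,0,0.07,0,0,0]
    - [0,0,0.1,0,0,0]
    - [0,0,0.1,0,0,0]
    - [0,0,0,0,0,0]

```text
t: 9.9
tool_pos: [0.5471, 0.038, 0.1174]
ee_rot: [0.03, 0.954, -0.01, 0.297]
contact_force: [0.6, 0.6, -0.6]
gripper_width: 0.0499
grasp_force: 0.0
```

>>> move_arm:
  series:
    - [0,0,0,0,0,0]
    - [0,0,0,0,0,0]
    - [0,0,0,0,0,0]
    - [0,0,0,0,0,0]
    - [0,0,0,0,0,0]
  gripper: 0
  newtons: 35

```text
t: 10.4
tool_pos: [0.5473, 0.0381, 0.1187]
ee_rot: [0.03, 0.954, -0.01, 0.298]
contact_force: [-1.0, -0.3, 2.2]
gripper_width: 0.0334
grasp_force: 35.0
```

>>> move_arm:
  series:
    - [0,0,-0.06,0,0,0]
    - [0,0,-0.14,0,0,0]
    - [0,0,-0.2,0,0,0]
    - [0,0,-0.2,0,0,0]
    - [0,0,-0.2,0,0,0]
    - [0,0,-0.2,0,0,0]
    - [0,0,-0.06,0,0,0]
    - [0,0,0,0,0,0]

```text
t: 11.2
tool_pos: [0.4754, 0.0426, 0.2244]
ee_rot: [0.03, 0.954, -0.01, 0.299]
contact_force: [-0.1, -0.5, -1.7]
gripper_width: 0.0333
grasp_force: 35.0
```

```bash
python3 - <<'E'
from h import *
print(ctrl.sense()['gripper_width'],ctrl.sense()['grasp_force'])
M=now();o=[]
for c in ['scene','side']:
    ctrl.snapshot(c);C=cam(c)
    for d in ctrl.landmark_of(c,'tray_in')[:1]: print(c,'tray',np.round(d['location'],1),round(d['p'],2),onz(C,d['location'],.004).round(4))
    r=ctrl.regions_of(c,'tray_in')[:1]
    for d in r:
        q=cv2.minAreaRect(np.argwhere(d['pixels'])[:,::-1].astype(np.float32));b=cv2.boxPoints(q);print('  area centroid',onz(C,np.argwhere(d['pixels']).mean(0),.008).round(4),d['pixels'].sum())
    for d in ctrl.landmark_of(c,'tube_orange_mid')[:1]: print(c,'tube',np.round(d['location'],1),round(d['p'],2),'pred',proj(C,(M@[0,0,.035,1])[:3]).round(1))
# wrist pic w1 tray corners on plane z=.014
T1=np.array([[-0.9979,0.0653,-0.0007,0.5182],[0.0653,0.9979,0.0005,0.043],[0.0008,0.0004,-1,0.2696],[0,0,0,1]])
m=ctrl.camera_model('wrist');W=np.linalg.inv(T1@np.array(m['hand_eye']));C=(cam('wrist')[0],W[:3,:3],W[:3,3])
k=[onz(C,rc,.014)[:2] for rc in [(12,533),(40,619),(133,571),(110,488)]];print(np.round(k,3).tolist(),np.mean(k,0).round(4))
up=T([.4285,.329,.22],[-1,0,0],[0,1,0])
a=-.063+.0
A=M.copy();A[:3,3]+=[-.03,.10,.03]
rows([(A,3),(T([.4285,.329,.22],[-np.cos(.3),np.sin(.3),0],[np.sin(.3),np.cos(.3),0]),None)])
E
```

```text
0.03329058126249339 34.9925297498703
scene tray [187.9 239.3] 0.6 [0.4226 0.334  0.004 ]
  area centroid [0.4276 0.3166 0.008 ] 636
scene tube [197.7 323.6] 0.54 pred [172.1 305.3]
side tray [164.5 267.3] 0.82 [0.4331 0.3162 0.004 ]
  area centroid [0.4296 0.3213 0.008 ] 910
side tube [164.  316.2] 0.7 pred [162.7 315. ]
[[0.362, 0.284], [0.396, 0.384], [0.496, 0.351], [0.462, 0.246]] [0.4287 0.3163]
[[0.03,0.27,-0.13,0,-0.01,-0.0],[0.03,0.27,-0.13,0,-0.01,-0.0],[0.03,0.27,-0.13,0,-0.01,-0.0],[0.06,0.26,0.02,0.08,0.67,0.25],[0.07,0.25,0.02,0.08,0.67,0.26],[0.08,0.26,0.02,0.08,0.68,0.25],[0.08,0.25,0.03,0.08,0.67,0.26],[0.09,0.24,0.03,0.08,0.67,0.25],[0.09,0.25,0.04,0.07,0.67,0.26]]
```

>>> move_arm:
  series:
    - [0.03,0.27,-0.13,0,-0.01,0]
    - [0.03,0.27,-0.13,0,-0.01,0]
    - [0.03,0.27,-0.13,0,-0.01,0]
    - [0.06,0.26,0.02,0.08,0.67,0.25]
    - [0.07,0.25,0.02,0.08,0.67,0.26]
    - [0.08,0.25,0.02,0.08,0.68,0.25]
    - [0.08,0.24,0.03,0.08,0.67,0.26]
    - [0.09,0.23,0.03,0.08,0.67,0.25]
    - [0.09,0.22,0.04,0.07,0.67,0.26]
    - [0,0,0,0,0,0]

```text
t: 12.6
tool_pos: [0.428, 0.3241, 0.2184]
ee_rot: [0.15, 0.989, -0.0, -0.002]
contact_force: [1.0, -0.9, -0.8]
gripper_width: 0.0331
grasp_force: 35.2
```

```bash
python3 - <<'E'
from h import *
M=now();print(M.round(4).tolist(),ctrl.sense()['gripper_width'],ctrl.sense()['contact_force'])
im=ctrl.snapshot('side');cv2.imwrite('pics/s5.png',cv2.resize(im[80:260,200:440,::-1],None,fx=3,fy=3))
C=cam('side');print([proj(C,(M@[0,0,z,1])[:3]).round(1).tolist() for z in (-.021,.035,.091)])
for d in ctrl.landmark_of('side','tube_orange_mid')[:2]: print(d['location'],d['p'])
rows([(T([.428,.320,.115],[-np.cos(.3),np.sin(.3),0],[np.sin(.3),np.cos(.3),0]),5)])
E
```

```text
[[-0.9553, 0.2958, -0.0033, 0.428], [0.2958, 0.9553, 0.0001, 0.3241], [0.0032, -0.0009, -1.0, 0.2184], [0.0, 0.0, 0.0, 1.0]] 0.033100837392976465 [ 1.03732057 -0.94790423 -0.84409353]
[[98.9, 257.9], [115.5, 259.7], [131.3, 261.4]]
[118.4, 259.5] 0.59
[[0,0,0.17,0,0,0.0],[0,-0.01,0.18,0,0,0.0],[-0.01,0,0.17,0,0,0.0],[0,0,0.18,-0.01,0.01,0.0],[0,0,0.17,0,0,0.0]]
```

View pics/s5.png

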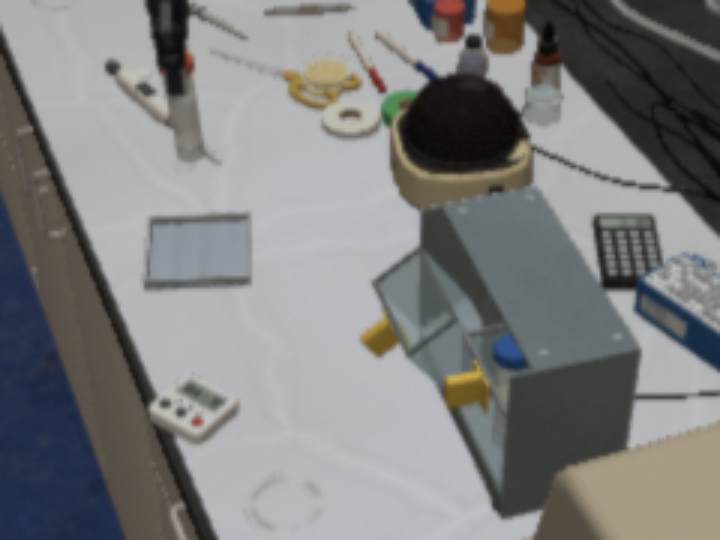

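The side view shows the left bin resting out, with its fin at (335,380). The tube hangs vertical in the gripper (180–188, 60–160), above the tray at (250,198). I'll lower it.

>>> move_arm:
  series:
    - [0,0,0.17,0,0,0]
    - [0,-0.01,0.18,0,0,0]
    - [-0.01,-0.01,0.17,0,0,0]
    - [0,-0.01,0.18,0,0.02,0]
    - [0,0,0.12,0,0,0]
    - [0,0,0,0,0,0]
    - [0,0,0.03,0,0,0]
    - [0,0,0.02,0,0,0]
    - [0,0,0,0,0,0]
    - [0,0,0,0,0,0]

```text
t: 13.7
tool_pos: [0.4279, 0.3186, 0.1171]
ee_rot: [0.15, 0.989, 0.001, -0.0]
contact_force: [-0.1, -0.6, -0.4]
gripper_width: 0.0332
grasp_force: 35.2
```

>>> move_arm:
  series:
    - [0,0,0.03,0,0,0]
    - [0,0,0.03,0,0,0]
    - [0,0,0.02,0,0,0]
    - [0,0,0.02,0,0,0]
    - [0,0,0.02,0,0,0]
    - [0,0,0,0,0,0]

```text
t: 14.3
tool_pos: [0.4272, 0.3183, 0.1016]
ee_rot: [0.15, 0.989, 0.0, -0.001]
contact_force: [0.0, 0.5, -0.8]
gripper_width: 0.0328
grasp_force: 35.2
```

>>> move_arm:
  series:
    - [0,0,0.02,0,0,0]
    - [0,0,0,0,0,0]
    - [0,0,0.01,0,0,0]
    - [0,0,0,0,0,0]

```text
t: 14.7
tool_pos: [0.4275, 0.3184, 0.0984]
ee_rot: [0.15, 0.989, 0.0, -0.001]
contact_force: [-0.7, -0.4, -1.4]
gripper_width: 0.033
grasp_force: 35.2
```

>>> move_arm:
  series:
    - [0,0,0.01,0,0,0]
    - [0,0,0,0,0,0]
    - [0,0,0.01,0,0,0]
    - [0,0,0,0,0,0]

```text
t: 15.1
tool_pos: [0.4279, 0.3185, 0.0967]
ee_rot: [0.15, 0.989, 0.001, -0.0]
contact_force: [-0.7, -0.9, 4.1]
gripper_width: 0.0329
grasp_force: 35.8
```

>>> move_arm:
  series:
    - [0,0,0.01,0,0,0]
    - [0,0,0,0,0,0]

```text
t: 15.3
tool_pos: [0.4285, 0.3184, 0.0965]
ee_rot: [0.15, 0.989, 0.001, 0.0]
contact_force: [-1.6, -2.0, 11.7]
gripper_width: 0.0329
grasp_force: 36.7
```

The foot is on the tray floor (contact force rose to 12 N). I'll ease off, release and rise.

>>> move_arm:
  series:
    - [0,0,-0.01,0,0,0]
    - [0,0,0,0,0,0]

```text
t: 15.5
tool_pos: [0.4279, 0.3185, 0.0967]
ee_rot: [0.15, 0.989, 0.001, -0.0]
contact_force: [-0.9, -1.0, 6.3]
gripper_width: 0.0327
grasp_force: 35.9
```

>>> move_arm:
  series:
    - [0,0,0,0,0,0]
    - [0,0,0,0,0,0]
    - [0,0,0,0,0,0]
    - [0,0,0,0,0,0]
    - [0,0,-0.1,0,0,0]
    - [0,0,-0.3,0,0,0]
    - [0,0,-0.3,0,0,0]
    - [0,0,-0.3,0,0,0]
    - [0,0,0,0,0,0]
  gripper: 60

```text
t: 16.4
tool_pos: [0.4308, 0.3198, 0.223]
ee_rot: [0.15, 0.989, 0.003, 0.004]
contact_force: [0.9, 0.2, 0.5]
gripper_width: 0.0598
grasp_force: 0.0
```

```bash
python3 - <<'E'
from h import *
M=now();print(M[:3,3])
for c in ['side','wrist']:
    im=ctrl.snapshot(c);C=cam(c)
    for d in ctrl.landmark_of(c,'tube_orange_mid')[:1]: print(c,np.round(d['location'],1),d['p'],'pred',proj(C,[.428,.3185,.06]).round(1))
    if c=='wrist':cv2.imwrite('pics/w6.png',im[:,:,::-1])
    for d in ctrl.landmark_of(c,'bin_left_fin')[:1]: print(c,np.round(d['location'],1),d['p'],'pred',proj(C,bintool([.634,-.023,-.063],.6,-.028,.075)[:3,3]).round(1))
p=[.634,-.023,-.063]
V=M.copy();V[:3,3]=[.43,.2,.23]
A=rows([(bintool(p,.6,-.036,.185),None)]);print(A.round(3).tolist())
rows([(bintool(p,.6,-.036,.075),6)],A=A)
E
```

```text
[0.4307781  0.31979532 0.22299343]
side [151. 262.] 0.8 pred [150.3 264. ]
side [218.7 372.7] 0.74 pred [192.7 326.8]
wrist [352.2 105. ] 0.56 pred [351.9 105.9]
[[-0.13,-0.3,0.06,-0.07,-0.57,-0.22],[-0.12,-0.3,0.06,-0.07,-0.57,-0.22],[-0.1,-0.31,0.07,-0.07,-0.58,-0.22],[-0.09,-0.31,0.08,-0.06,-0.57,-0.22],[-0.07,-0.31,0.07,-0.07,-0.57,-0.22],[-0.05,-0.32,0.08,-0.07,-0.57,-0.22],[-0.03,-0.32,0.08,-0.07,-0.57,-0.21]]
[[-0.824, 0.063, 0.563, 0.459], [0.053, 0.998, -0.035, 0.046], [-0.564, 0.001, -0.826, 0.168], [0.0, 0.0, 0.0, 1.0]]
[[0,0,0.15,0,0,-0.0],[0,0,0.16,0,0,-0.0],[0,0,0.15,0,0,-0.0],[0,0,0.15,0,0,-0.0],[0,0,0.16,0,0,-0.0],[0,0,0.15,0,0,-0.0]]
```

View pics/w6.png

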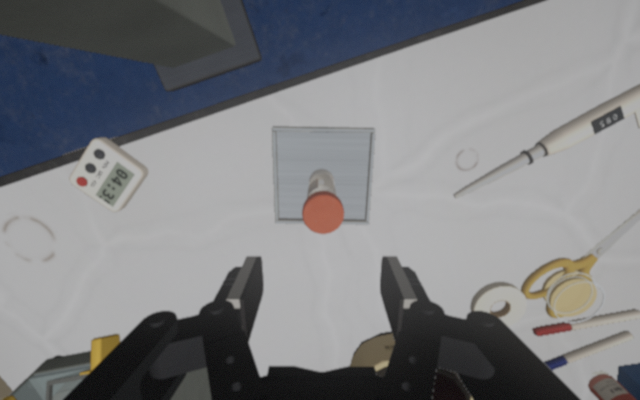

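The tube stands upright in the tray: the cap is at (213,323) and the foot is near the tray centre (183,322). Next I go back to the fin.

>>> move_arm:
  series:
    - [-0.13,-0.3,0.06,-0.07,-0.57,-0.22]
    - [-0.12,-0.3,0.06,-0.07,-0.57,-0.22]
    - [-0.1,-0.31,0.07,-0.07,-0.58,-0.22]
    - [-0.09,-0.31,0.08,-0.06,-0.57,-0.22]
    - [-0.07,-0.31,0.07,-0.07,-0.57,-0.22]
    - [-0.05,-0.32,0.08,-0.07,-0.57,-0.22]
    - [-0.03,-0.32,0.08,-0.07,-0.57,-0.21]
    - [0,0,0,0,0,0]
    - [0,0,0,0,0,0]
  gripper: 45

```text
t: 17.6
tool_pos: [0.4579, 0.0582, 0.1698]
ee_rot: [0.036, 0.959, -0.005, 0.282]
contact_force: [-0.3, 0.4, -1.0]
gripper_width: 0.0451
grasp_force: 0.0
```

```bash
python3 - <<'E'
from h import *
M=now();print(M.round(4).tolist());C=cam('wrist');p=[.634,-.023,-.063]
im=ctrl.snapshot('wrist');h=cv2.cvtColor(im,cv2.COLOR_RGB2HSV)
m=cv2.inRange(h,(18,120,100),(32,255,255));n,l,st,ce=cv2.connectedComponentsWithStats(m)
for j in range(1,n):
    if st[j,4]>150:
        print(st[j].tolist())
        for r in range(st[j,1],st[j,1]+st[j,3],5): c=np.where(l[r]==j)[0];print(r,c[0],c[-1],end=' | ')
print([proj(C,bintool(p,.6,a,.090,b)[:3,3]).round(1).tolist() for a in (-.043,-.010) for b in (-.006,.006)])
A=rows([(bintool(p,.6,-.036,.075),6)])
E
```

```text
[[-0.8384, 0.0729, 0.5401, 0.4579], [0.0669, 0.9973, -0.0307, 0.0582], [-0.5409, 0.0104, -0.841, 0.1698], [0.0, 0.0, 0.0, 1.0]]
[286, 204, 40, 39, 743]
204 302 311 | 209 300 312 | 214 300 312 | 219 300 312 | 224 300 312 | 229 290 318 | 234 289 323 | 239 287 324 | [160, 247, 45, 46, 1479]
247 172 178 | 252 168 183 | 257 167 187 | 262 165 203 | 267 163 202 | 272 161 201 | 277 161 200 | 282 163 198 | 287 162 197 | 292 161 182 | [[205.5, 298.2], [205.3, 313.5], [243.9, 299.7], [243.7, 314.4]]
[[0,-0.02,0.16,0,-0.03,-0.01],[-0.01,-0.02,0.15,0.01,-0.03,-0.02],[0,-0.02,0.16,0,-0.03,-0.01],[0,-0.02,0.16,0.01,-0.03,-0.01],[0,-0.01,0.16,0,-0.03,-0.02],[0,-0.02,0.15,0.01,-0.03,-0.01]]
```

>>> move_arm:
  series:
    - [0,-0.06,0,0,-0.1,-0.04]
    - [0,-0.05,0.16,0.02,-0.08,-0.04]
    - [0,0,0.15,0.01,0,0]
    - [0,0,0.16,0,0,0]
    - [0,0,0,0,0,0]
    - [0,0,0,0,0,0]

```text
t: 18.25
tool_pos: [0.4891, 0.0453, 0.1235]
ee_rot: [0.028, 0.955, -0.009, 0.295]
contact_force: [-0.4, 0.2, -0.6]
gripper_width: 0.0452
grasp_force: 0.0
```

```bash
python3 - <<'E'
from h import *
p=[.634,-.023,-.063]
rows([(bintool(p,.6,-.036,.075),4)])
E
```

```text
[[0,0,0.12,0,0,0.01],[0,-0.01,0.12,0.01,0,0.0],[0,0,0.11,0,-0.01,0.01],[0,0,0.12,0,0,0.0]]
```

>>> move_arm:
  series:
    - [0,-0.01,0.12,0,0,0.01]
    - [0,0,0.12,0.01,0,0.01]
    - [0,0,0.11,0,-0.01,0]
    - [0,0,0.11,0,0,0]
    - [0,0,0,0,0,0]
    - [0,0,0,0,0,0]

```text
t: 18.85
tool_pos: [0.5204, 0.0413, 0.0791]
ee_rot: [0.031, 0.954, -0.01, 0.297]
contact_force: [-0.1, 0.1, 0.1]
gripper_width: 0.0453
grasp_force: 0.0
```

>>> move_arm:
  series:
    - [0,0,0,0,0,0]
    - [0,0,0,0,0,0]
    - [0,0,0,0,0,0]
    - [0,0,0,0,0,0]
    - [0,0,0,0,0,0]
    - [0,0,0,0,0,0]
  gripper: 0
  newtons: 25

```text
t: 19.45
tool_pos: [0.5205, 0.0414, 0.0792]
ee_rot: [0.031, 0.954, -0.009, 0.297]
contact_force: [-4.3, 6.4, 7.6]
gripper_width: 0.0117
grasp_force: 29.1
```

```bash
python3 - <<'E'
from h import *
p=[.634,-.023,-.063]
M=now();B=bintool(p,.6,0,0);r=np.linalg.inv(B)@M;print(r[:3,3].round(4),ctrl.sense()['contact_force'])
rel=np.linalg.inv(B)@M
G=[(bintool(p,th,0,0)@rel,1) for th in .6-np.arange(1,19)*.61/18]
A=rows(G,A=M,dec=3);print(A.round(3).tolist())
E
```

```text
[ 0.0347 -0.0004 -0.0773] [-4.32317661  6.42081605  7.62589763]
[[-0.022,0,-0.009,0,0.226,-0.0],[-0.022,0,-0.01,0.001,0.226,-0.0],[-0.022,0,-0.009,0,0.226,-0.0],[-0.022,0,-0.009,0.001,0.226,-0.0],[-0.022,0,-0.01,0,0.226,-0.001],[-0.022,0,-0.009,0,0.226,0.0],[-0.022,0,-0.009,0.001,0.225,0.0],[-0.022,0,-0.01,0,0.226,0.0],[-0.022,0,-0.009,0,0.226,-0.0],[-0.022,0,-0.01,0.001,0.226,-0.0]]
[[-0.022,0,-0.009,0,0.226,-0.0],[-0.022,0,-0.009,0,0.226,-0.0],[-0.022,0,-0.01,0.001,0.226,-0.0],[-0.022,0,-0.009,0,0.226,-0.001],[-0.022,0,-0.009,0.001,0.226,0.0],[-0.022,0.001,-0.01,0,0.226,0.0],[-0.022,0,-0.009,0,0.226,0.0],[-0.023,0,-0.009,0.001,0.226,-0.0]]
[[-0.998, 0.065, -0.007, 0.559], [0.065, 0.998, -0.0, 0.039], [0.007, -0.001, -1.0, 0.113], [0.0, 0.0, 0.0, 1.0]]
```

>>> move_arm:
  series:
    - [-0.021,0,-0.01,0,0.226,0]
    - [-0.021,0,-0.01,0,0.226,0]
    - [-0.022,0,-0.009,0,0.226,0]
    - [-0.022,0,-0.01,0,0.226,0]
    - [-0.022,0,-0.01,0,0.226,0]
    - [-0.022,0,-0.009,0,0.226,0]
    - [-0.022,0,-0.01,0,0.226,0]
    - [-0.022,0,-0.01,0,0.226,0]
    - [-0.022,0,-0.009,0,0.226,0]

```text
t: 20.35
tool_pos: [0.537, 0.0402, 0.0989]
ee_rot: [0.033, 0.988, -0.005, 0.148]
contact_force: [2.2, 4.1, -1.1]
gripper_width: 0.0115
grasp_force: 27.4
```

>>> move_arm:
  series:
    - [-0.022,0,-0.01,0,0.226,0]
    - [-0.022,0,-0.01,0,0.226,0]
    - [-0.022,0,-0.009,0,0.226,0]
    - [-0.022,0,-0.01,0,0.226,0]
    - [-0.022,0,-0.01,0,0.226,0]
    - [-0.022,0,-0.009,0,0.226,0]
    - [-0.022,0,-0.01,0,0.226,0]
    - [0,0,0,0,0,0]

```text
t: 21.15
tool_pos: [0.5536, 0.0389, 0.1103]
ee_rot: [0.033, 0.999, -0.001, 0.03]
contact_force: [-1.9, 2.6, 6.2]
gripper_width: 0.0117
grasp_force: 28.5
```

>>> move_arm:
  series:
    - [-0.022,0,-0.009,0,0.226,0]
    - [-0.022,0,-0.009,0,0.2,0]
    - [0,0,0,0,0,0]
    - [0,0,0,0,0,0]

```text
t: 21.55
tool_pos: [0.558, 0.0385, 0.1124]
ee_rot: [0.033, 0.999, -0.0, -0.001]
contact_force: [-1.5, 2.8, 4.0]
gripper_width: 0.0116
grasp_force: 28.5
```

>>> move_arm:
  series:
    - [-0.015,0,0,0,0.02,0]
    - [-0.01,0,0,0,0,0]
    - [0,0,0,0,0,0]

```text
t: 21.85
tool_pos: [0.5581, 0.0385, 0.1124]
ee_rot: [0.032, 0.999, -0.0, -0.006]
contact_force: [-14.3, 1.2, 14.5]
gripper_width: 0.0113
grasp_force: 30.1
```

The bin is hard against its shut stop, with −14 N in x and no further travel. I'll ease off, release and retreat.

>>> move_arm:
  series:
    - [0.02,0,0,0,0,0]
    - [0,0,0,0,0,0]

```text
t: 22.05
tool_pos: [0.558, 0.0385, 0.1124]
ee_rot: [0.033, 0.999, -0.0, -0.003]
contact_force: [-3.8, 2.6, 7.6]
gripper_width: 0.0116
grasp_force: 28.8
```

>>> move_arm:
  series:
    - [0,0,0,0,0,0]
    - [0,0,0,0,0,0]
    - [0,0,0,0,0,0]
    - [0,0,0,0,0,0]
    - [0,0,-0.2,0,0,0]
    - [0,0,-0.3,0,0,0]
    - [0,0,-0.3,0,0,0]
    - [0,0,-0.3,0,0,0]
    - [0.3,0,-0.1,0,0,0]
    - [0.3,0,0,0,0,0]
  gripper: 45

```text
t: 23.05
tool_pos: [0.489, 0.0425, 0.2591]
ee_rot: [0.033, 0.999, -0.001, -0.001]
contact_force: [-0.6, -0.0, -0.2]
gripper_width: 0.0448
grasp_force: 0.0
```

>>> move_arm:
  series:
    - [0.3,0,0,0,0,0]
    - [0,0,0,0,0,0]
    - [0,0,0,0,0,0]

```text
t: 23.35
tool_pos: [0.4521, 0.0452, 0.2572]
ee_rot: [0.032, 0.999, -0.0, -0.003]
contact_force: [0.5, 0.5, 0.3]
gripper_width: 0.0453
grasp_force: 0.0
```

```bash
python3 - <<'E'
from h import *
s=ctrl.sense();print(s['t'],s['tool_pos'],s['contact_force'],s['gripper_width'])
im=ctrl.snapshot('side');cv2.imwrite('pics/s7.png',cv2.resize(im[80:380,200:440,::-1],None,fx=2,fy=2,interpolation=cv2.INTER_CUBIC))
C=cam('side');p=[.634,-.023,-.063]
for n in ['bin_left_fin','bin_right_fin','tube_orange_mid']:
    for d in ctrl.landmark_of('side',n)[:1]:print(n,np.round(d['location'],1),d['p'])
print([proj(C,bintool(p,th,-.028,.075)[:3,3]).round(1).tolist() for th in (0,.1)],proj(C,[.428,.3185,.06]).round(1))
E
```

```text
23.35 [0.45211356 0.04518014 0.25722079] [0.4647133  0.48799392 0.26648213] 0.045250894392271056
bin_left_fin [165.  265.1] 0.57
bin_right_fin [207.8 355.6] 0.85
tube_orange_mid [152.8 264.2] 0.82
[[181.9, 339.9], [183.3, 337.3]] [150.3 264. ]
```

View pics/s7.png

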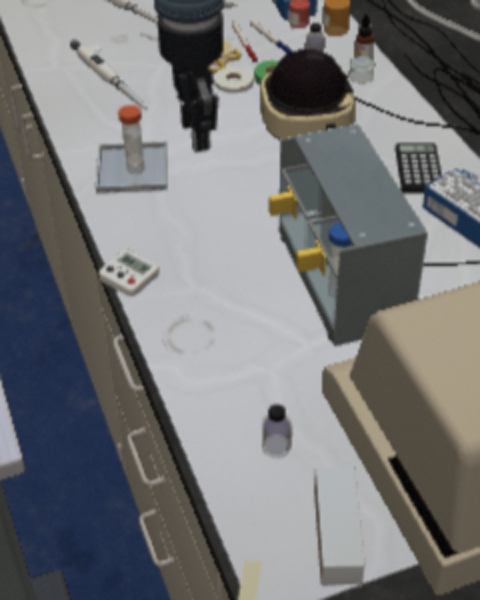

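The side view shows the tube upright in the tray (tube 132,140; tray 132,165). Both bins look shut, with the fins at (283,202) and (312,259). The blue tube and the bystanders are in place, and the arm is clear.

```bash
python3 -c "
from bench import ctrl
print(ctrl.sign_off())"
```

```text
the job is handed in; nothing more can be done
None
```

I handed the job in at about 23 s of the 69 s allowed: the orange-capped tube stands upright in the steel tray, its bin is back against its shut stop, and the blue-capped tube's bin and the bystanders look undisturbed; the sign-off returned no verdict.

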